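Pump the spray-finish pressure pot up to pressure

TASK

Get the small spray-finish pressure pot ready: swing its vent lever from open to fully closed, then press the spring pump down in full strokes, letting it rise by itself each time, until the gauge pin stands fully out of its sleeve. Only push with the fingers: do not lift, tip or shift the pot, do not touch the gauge pin, leave the things round the pot where they are, and finish with the pump knob let back up.

Things in the scene. Friction and masses are not known exactly. Their poses are not given: they have to be found in the camera images.
- pressure_pot: Grey round pressure pot, 160 mm across, about 3.5 kg, loose on rubber feet; aluminium lid 172 mm across, top 114 mm above the bench. Origin: on the bench under its middle, z up; pot -x faces the robot at yaw 0. On the lid: pump in the middle; vent tap at pot x -45, y -42 mm; gauge at -45, +42 mm; capped outlet at +50, +22 mm, 140 mm high; wing nuts on the rim up to 126 mm high.
- pump_top (a point): Middle of the top of the pump's round black palm knob (48 mm across, 17 mm thick). It is 197 mm above the bench when the pump is up, 167 mm when fully down. Push it straight down.
- pump (a joint): Pump stroke in m: 0 up, 0.030 fully down (firm stop). A spring brings the knob back up by itself; it takes about 5 N to start and 10 to 13 N at the bottom. A stroke short of about 0.018 does nothing, one past 0.025 surely counts; let the knob come up again (below 0.003) before the next one.
- vent_tap (a joint): Vent tap angle in rad: 0 fully open (lever over its spout, towards pot -x), 1.571 fully closed (lever across the spout, towards pot -y; firm stop). Closes counter-clockwise seen from above and stays where it is left; friction 0.06 N m. Starts open, between 0 and 0.35. While it is open each stroke only makes the gauge pin twitch and sink back.
- tap_pivot (a point): Point on the vent tap's upright turning axis, at the lever's height, 160 mm above the bench.
- tap_tip (a point): Point near the free end of the vent lever, 55 mm from tap_pivot, 161 mm above the bench. The lever is a flat bar reaching 60 mm from the axis, 9 to 12 mm wide, 10 mm thick, its outer half sleeved in black plastic. Under it 40 mm are free down to the lid, but for the tap body (20 mm across, at the axis) and the spout (reaches 23 mm towards pot -x, up to 141 mm high).
- gauge_pin (a joint): How far the steel gauge pin stands out of its brass sleeve (21 mm across, top 134 mm above the bench), in m: 0 flush, 0.032 when fully out (the broad dark ring at its foot is then clear of the sleeve). With the tap closed each full stroke adds 0.008: four from flush. While the knob is held down it stands up to 0.004 higher, then settles back. More strokes do no harm.
- pin_head: The gauge pin, steel, 11 mm thick. Origin: middle of its top, 135 mm above the bench when flush, 167 mm when fully out. Not to be touched.
- sanding_block: Cork sanding block, 56 x 97 x 28 mm, lying flat behind the pot on the cutting mat. Origin: middle of its underside. Leave alone.
- masking_tape: Roll of masking tape, 98 mm across, 25 mm high, lying flat near the pot. Origin: middle of its underside. Leave alone.
- small_jar: Small glass jar with a brass-coloured lid, 59 mm across, 85 mm high. Origin: middle of its underside. Leave alone.
- wax_pot: Small white wax pot with a red screw lid, 58 mm across, 50 mm high. Origin: middle of its underside. Leave alone.
- dropper_bottle: Small amber dropper bottle with a black bulb, 34 mm across, 102 mm high. Origin: middle of its underside. Leave alone.

How it is judged:
On the way:
1. the vent tap is closed while the gauge pin is still down (value of joint vent_tap above 1.42 rad and value of joint gauge_pin below 0.012 m), for 0.2 s.
At the end, for the whole second after the job is handed in: The vent tap is closed (past 1.42 of 1.571 rad), the gauge pin stands fully out (more than 30 mm), the pump knob is back up (within 3 mm), and the pot stands upright within 25 mm, and each thing round it within 20 mm, of where it began (value of joint vent_tap above 1.42 rad and value of joint gauge_pin above 0.03 m and value of joint pump below 0.003 m and angle between pressure_pot's own z axis and vertical below 0.05 rad and distance of pressure_pot from where it was at the start of the episode below 0.025 m and distance of each of sanding_block, masking_tape, small_jar, wax_pot, dropper_bottle from where it was at the start of the episode below 0.02 m); the robot touches nothing.
It fails at once if the gauge pin is touched (contact force between any of the arm, the fingers and pin_head above 0.3 N).
It fails at once if the pot is lifted, tipped or pushed out of place (height (world z) of pressure_pot above 0.01 m or angle between pressure_pot's own z axis and vertical above 0.12 rad or distance of pressure_pot from where it was at the start of the episode above 0.025 m).
It fails at once if one of the things round the pot is moved, lifted or knocked over (distance of any of sanding_block, masking_tape, small_jar, wax_pot, dropper_bottle from where it was at the start of the episode above 0.02 m).
It also fails if it takes over 48 s, if anything falls off the work surface, if the arm or the gripper's body presses on something with over 40 N, if the wrist force passes 120 N, or if a joint passes its speed limit or range.

ROBOT

A 6-joint arm with a two-finger parallel gripper is mounted at the origin on a cart in front of the work surface, level with it; the furniture and walls round the work are solid. World frame = base frame: x ahead of the robot, y to its left, z up, the work surface at z = 0. Lengths are in m, angles in rad, forces in N, time in s.
With the tool pointing down it reaches from about 0.25 to 0.775 m from the base axis. Payload 4 kg.
Tool frame: the origin (TCP) lies on the centre line of the jaws, within the pads' length; the fingertips stand 14 mm ahead of it and the grasp point (between the pads) lies 5 mm behind it; x points along the fingers, y is the direction in which the jaws open and shut, and the axes are right-handed (so a half turn about x gives the same grasp; the last joint's range is limited). The gripper opens to 94 mm and grips with 3 to 60 N. Pads are 16 mm wide; open, the fingers measure 119 mm over their backs; the gripper's body (75 mm by 177 mm) begins 78 mm behind the grasp point.
Start: joints at [-1.225, 0.087, 1.371, -0, 1.684, -0.103], TCP at [0.239, -0.496, 0.22] pointing down, gripper open.
Joint ranges: [-3.1, 3.1], [-0.76, 2.03], [0.27, 2.55], [-1.08, 4.22], [0.17, 2.65], [-2.57, 2.57]. Speed limits (rad/s): [2.79, 2.79, 3.14, 3.14, 3.14, 3.14].

INTERFACE

Orientations are given as [roll, pitch, yaw] about the fixed x, y, z axes, in that order (R = Rz(yaw) Ry(pitch) Rx(roll)).
In Python, from station import robot gives the robot as it stands.
- The arm moves only by the tool jog_arm, never from a script. Its argument "plan" is a list that holds one entry, the list of rows, each a list of 5 numbers: the finger opening in m, from 0 to 0.094, then the shift along the tool's x, y, z in m, then the turn about the tool's x in degrees. A call has 1 to 8 rows; each row is the pose to reach, as a shift and turn from the pose commanded when the call began, along the tool's axes at that moment; what a row does not reach only later rows make up. A row lasts 1/10 s, in which the tool goes at most 50 mm and 8.59 degrees, less where a joint would pass 70% of its speed; a pose out of reach is approached as far as the arm can. A call with a gripper value outside its range is refused whole. The fingers move at their own pace and stop on an object; "squeeze" is the grip in N (left out, the last holds). Time passes only in rows, so rows that repeat a pose let the fingers close. It gives the time, the measured TCP pose, the force and the opening at its end, in the units of the state.
- robot.sense(): the state, without advancing time (a new reading comes with each control period).
- robot.grab_frame(name): name is "side" or "top"; returns a dict with "image" (384x512x3 uint8, blue, green, red), "vfov" (degrees; the focal length in pixels is half the picture's height over the tangent of half this angle, whatever the lens; pixels are square), "cx", "cy" (the principal point, pixels), "cam_to_world" (4x4, takes a point from camera to world coordinates). Camera axes: x right, y up, looking along -z (the intrinsics and any distortion apply to the point x, -y, -z); pixel columns grow to the right and rows downward; lengths in m; the calibration is good to about 2 mm. A picture is of the moment at which its call begins. There is no depth.
- robot.job_done(): hands the job in, once; it reports no verdict.
The state is a dict: "t": time; "joints": joint angles; "qvel": joint speeds; "effort": joint torques, N m; "position": TCP position; "eef_rot": TCP orientation; "force": force on the tool from outside, world axes, zero at the start; "wrist_torque": the same for the moment, N m; "finger_gap": finger opening in m.
Only numpy, scipy, OpenCV 4.12 (cv2) and the standard library are available. Lean on these libraries where they do the work, as an engineer would, in place of code of your own. Each camera call takes 0.05 s, during which the arm holds its last target.

## Working session

There is one attempt and no reset: what is moved stays moved. The work goes in short steps, Python scripts to look and compute and a tool call to move; the robot and the scene stay as the last step left them, time stands still between calls to the robot, and variables do not carry over. Pictures are saved under pics/ and viewed, and the job is handed in when it is done.

Besides the shell and the picture viewer there is one more tool, called after "Emit:" as a command line: name --argument value ..., lists and objects as JSON in quotes. jog_arm: Moves the arm, as the interface text tells. Its arguments: {"type":"object","properties":{"plan":{"type":"array","items":{"type":"array","items":{"type":"array","items":{"type":"number"}}}},"squeeze":{"type":"number"}},"required":["plan"]}

```bash
mkdir -p pics; cat > h.py <<'E'
from station import robot
import numpy as np, cv2
def grab(n,fn):
    f=robot.grab_frame(n); cv2.imwrite('pics/'+fn,f['image']); return f
def K(f):
    h=f['image'].shape[0]; fl=h/2/np.tan(np.radians(f['vfov'])/2); return fl,f['cx'],f['cy']
def proj(f,p):
    T=np.linalg.inv(f['cam_to_world']); c=T[:3,:3]@np.array(p,float)+T[:3,3]
    fl,cx,cy=K(f); return cx+fl*c[0]/-c[2], cy-fl*c[1]/-c[2]
def atz(f,u,v,z):
    fl,cx,cy=K(f); d=f['cam_to_world'][:3,:3]@np.array([(u-cx)/fl,-(v-cy)/fl,-1]); o=f['cam_to_world'][:3,3]
    return o+d*(z-o[2])/d[2]
E
python3 - <<'E'
from h import *
import pickle
for n in('side','top'):
    f=grab(n,n+'0.png'); pickle.dump(f,open(n+'0.pkl','wb'))
    print(n,[k for k in f],K(f)); print(f['cam_to_world'].round(3))
print(robot.sense())
E
```

```text
side ['image', 'vfov', 'cx', 'cy', 'cam_to_world'] (np.float64(415.3039753818175), 256.19569777112264, 190.04857237118696)
[[-0.969  0.117 -0.22   0.341]
 [-0.249 -0.417  0.874  0.866]
 [ 0.011  0.901  0.433  0.597]
 [ 0.     0.     0.     1.   ]]
top ['image', 'vfov', 'cx', 'cy', 'cam_to_world'] (np.float64(473.0896247719644), 256.71860285344195, 199.25240577958047)
[[ 0.029  0.993 -0.117  0.413]
 [-1.     0.028 -0.014 -0.073]
 [-0.011  0.118  0.993  1.329]
 [ 0.     0.     0.     1.   ]]
{'t': 0.1, 'joints': array([-1.22514024e+00,  8.79119859e-02,  1.37208768e+00,  6.27199842e-06,
        1.68356520e+00, -1.03117737e-01]), 'qvel': array([ 0.00023127, -0.00175599, -0.00374114,  0.00012113, -0.00010822,
       -0.00079746]), 'effort': array([ 2.76885803e-03, -3.41252875e+01, -3.03302085e+01,  7.20906467e-02,
        3.03670310e-02, -9.77485638e-05]), 'position': array([ 0.23845935, -0.49511878,  0.21841212]), 'eef_rot': array([-1.67707474,  1.5688241 ,  1.91329244]), 'force': array([-0.11571948, -0.14908743, -0.4512001 ]), 'wrist_torque': array([-0.01931458, -0.01917165, -0.00651538]), 'finger_gap': 0.09438778166829666}
```

View pics/side0.png

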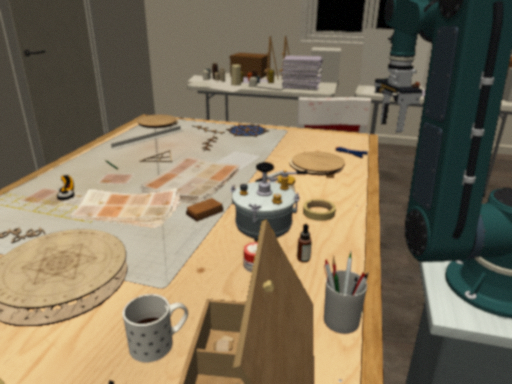

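View pics/top0.png

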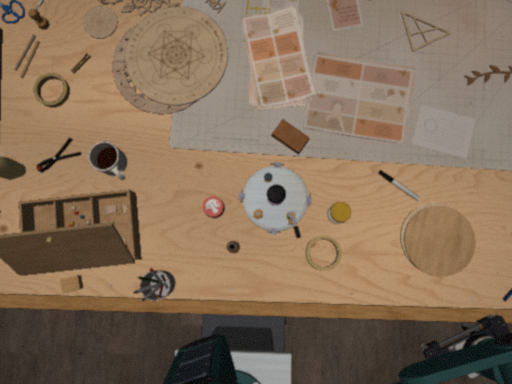

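```bash
python3 - <<'E'
import cv2
a=cv2.imread('pics/side0.png');b=cv2.imread('pics/top0.png')
cv2.imwrite('pics/side0c.png',cv2.resize(a[150:300,200:380],None,fx=4,fy=4,interpolation=2))
cv2.imwrite('pics/top0c.png',cv2.resize(b[110:260,140:320],None,fx=4,fy=4,interpolation=2))
E
```

```text
(no output)
```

View pics/side0c.png

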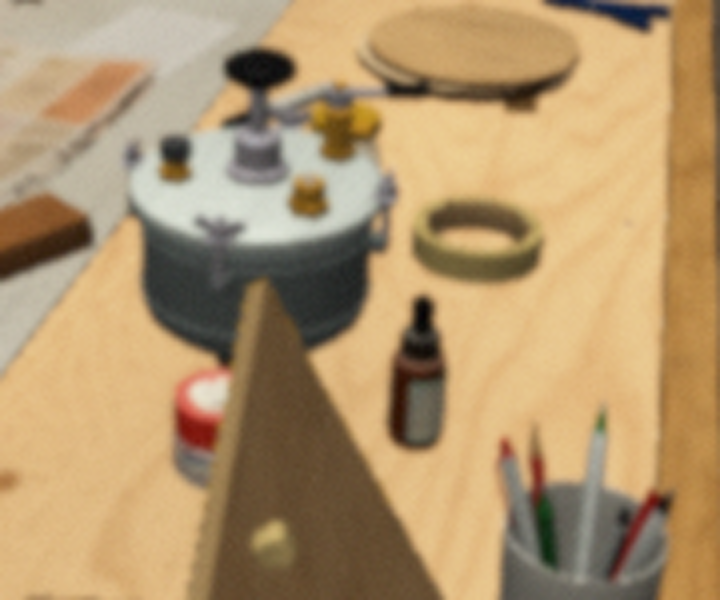

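View pics/top0c.png

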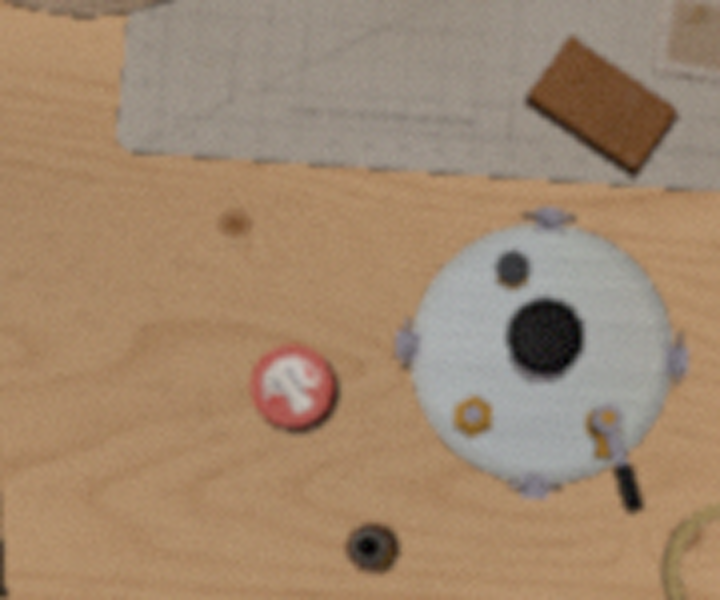

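```bash
python3 - <<'E'
from h import *
import pickle
t=pickle.load(open('top0.pkl','rb'));s=pickle.load(open('side0.pkl','rb'))
c=lambda f,x,y,ox,oy,z:atz(f,x/4+ox,y/4+oy,z).round(4)
for n,x,y,z in [('knob',545,337,.197),('lid',541,353,.114),('gauge',473,416,.135),('pivot',606,418,.165),('tip',634,508,.163),('outlet',513,267,.140),('tape',0,0,0)]:
    print('top',n,c(t,x,y,140,110,z))
for n,x,y,z in [('knob',260,68,.197),('gauge',310,182,.134),('pivot',338,90,.165),('tip',428,90,.163)]:
    print('side',n,c(s,x,y,200,150,z))
print('tape',atz(t,323,253,.025),'jar',atz(t,340,212,.085),'dropper',atz(t,232.5,247,.1),'wax',atz(t,213,207,.05))
k=c(t,545,337,140,110,.197);
g=c(t,473,416,140,110,.135);p=c(t,606,418,140,110,.165);o=c(t,513,267,140,110,.14)
from scipy.spatial.transform import Rotation as R
A=np.array([[0,0],[-.045,.042],[-.045,-.042],[.05,.022]]);B=np.array([k,g,p,o])[:,:2]
from scipy.optimize import least_squares
def f(q): 
    M=np.array([[np.cos(q[2]),-np.sin(q[2])],[np.sin(q[2]),np.cos(q[2])]]); return (A@M.T+q[:2]-B).ravel()
r=least_squares(f,[.4,-.1,0]);print(r.x,np.degrees(r.x[2]),r.fun.round(4))
q=r.x
M=np.array([[np.cos(q[2]),-np.sin(q[2])],[np.sin(q[2]),np.cos(q[2])]])
print('pivot',M@A[2]+q[:2],'closedtip',M@[-.045,-.097]+q[:2])
E
```

```text
top knob [ 0.5602 -0.1036  0.197 ]
top lid [ 0.5605 -0.1035  0.114 ]
top gauge [ 0.5166 -0.061   0.135 ]
top pivot [ 0.5151 -0.1433  0.165 ]
top tip [ 0.4603 -0.1617  0.163 ]
top outlet [ 0.612  -0.0837  0.14  ]
top tape [0.8212 0.2922 0.    ]
side knob [ 0.5559 -0.0781  0.197 ]
side gauge [ 0.5164 -0.0533  0.134 ]
side pivot [ 0.5147 -0.1308  0.165 ]
side tip [ 0.4579 -0.1518  0.163 ]
tape [ 0.42419553 -0.24002114  0.025     ] jar [ 0.53234791 -0.27564765  0.085     ] dropper [0.43211141 0.00348204 0.1       ] wax [0.53954754 0.06347617 0.05      ]
[ 0.56079768 -0.10371076 -0.03135179] -1.7963252577581674 [ 0.0006 -0.0001  0.0005  0.0007 -0.0006 -0.001  -0.0005  0.0004]
pivot [ 0.51450323 -0.14427952] closedtip [ 0.51277917 -0.1992525 ]
```

```bash
python3 - <<'E'
from h import *
import pickle
s=pickle.load(open('side0.pkl','rb'))
a=s['image'].copy()
big=cv2.resize(a,None,fx=6,fy=6,interpolation=2)
k=np.array([.5606,-.1037])
def ring(c,r,z,col):
    for t in np.linspace(0,2*np.pi,40):
        u,v=proj(s,[c[0]+r*np.cos(t),c[1]+r*np.sin(t),z]); cv2.circle(big,(int(u*6+3),int(v*6+3)),1,col,-1)
ring(k,.024,.197,(0,0,255));ring(k,.024,.18,(0,255,255));ring(k,.086,.114,(0,255,0));ring((.5166,-.061),.0105,.134,(255,0,0));ring((.5145,-.1443),.01,.165,(255,0,255))
cv2.imwrite('pics/sider.png',big[155*6:240*6,225*6:345*6])
E
```

```text
(no output)
```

View pics/sider.png

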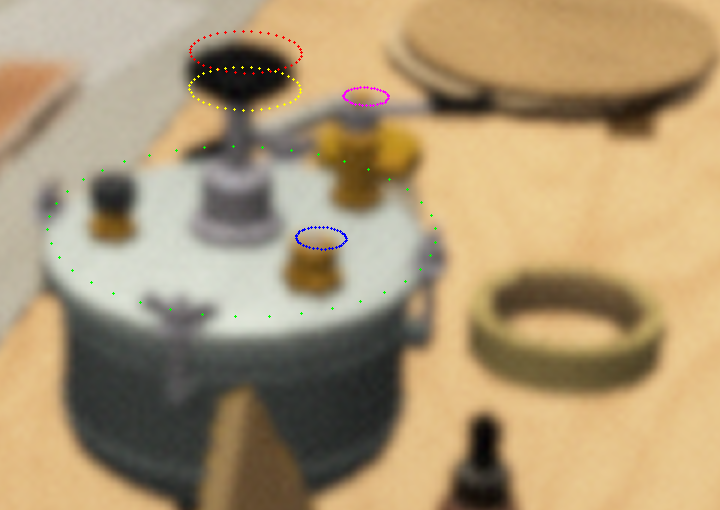

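```bash
python3 - <<'E'
from h import *
from scipy.spatial.transform import Rotation as R
s=robot.sense();M=R.from_euler('xyz',s['eef_rot']).as_matrix();print(M.round(4),s['position'])
print('toolshift to',M.T@(np.array([.46,-.125,.24])-s['position']))
E
```

```text
[[-7.000e-04  4.339e-01 -9.010e-01]
 [ 1.900e-03 -9.010e-01 -4.339e-01]
 [-1.000e+00 -2.000e-03 -2.000e-04]] [ 0.23845935 -0.49511878  0.21841212]
toolshift to [-0.02104702 -0.23739322 -0.36018841]
```

Emit:
jog_arm --plan '[[[0,-0.02,-0.03,-0.045],[0,-0.02,-0.06,-0.09],[0,-0.02,-0.09,-0.135],[0,-0.02,-0.12,-0.18],[0,-0.02,-0.15,-0.225],[0,-0.02,-0.18,-0.27],[0,-0.02,-0.21,-0.315],[0,-0.02,-0.237,-0.36]]]' --squeeze 20

```text
invalid input
```

Rows need the fifth number (turn).

Emit:
jog_arm --plan '[[[0,-0.02,-0.03,-0.045,0],[0,-0.02,-0.06,-0.09,0],[0,-0.02,-0.09,-0.135,0],[0,-0.02,-0.12,-0.18,0],[0,-0.02,-0.15,-0.225,0],[0,-0.02,-0.18,-0.27,0],[0,-0.02,-0.21,-0.315,0],[0,-0.02,-0.237,-0.36,0]]]' --squeeze 20

```text
t: 0.9
position: [0.4422, -0.1527, 0.2392]
eef_rot: [-0.072, 1.571, -2.765]
force: [0.7, -0.1, 0.9]
finger_gap: 0.0334
```

Emit:
jog_arm --plan '[[[0,0,0,0,0],[0,0,0,0,0],[0,0,0,0,0],[0,0,0,0,0],[0,0,0,0,0]]]'

```text
t: 1.4
position: [0.4413, -0.156, 0.2394]
eef_rot: [0.274, 1.571, -2.421]
force: [0.0, 0.4, -0.2]
finger_gap: 0.0004
```

```bash
cat >> h.py <<'E'
from scipy.spatial.transform import Rotation as R
def info():
    s=robot.sense();M=R.from_euler('xyz',s['eef_rot']).as_matrix();print(s['t'],s['position'].round(4),s['force'].round(2),s['finger_gap'])
    return s,M
def to(*ps):
    s,M=info();print(M.round(3))
    for p in ps: print(p,(M.T@(np.array(p)-s['position'])).round(4))
E
python3 - <<'E'
from h import *
f=grab('top','top1.png');s=grab('side','side1.png')
a=cv2.resize(f['image'][130:260,220:350],None,fx=4,fy=4,interpolation=2);b=cv2.resize(s['image'][140:250,220:350],None,fx=4,fy=4,interpolation=2)
cv2.imwrite('pics/c1.png',np.vstack([a,b])[:, :])
cv2.imwrite('pics/c1.png',cv2.resize(np.hstack([a[:440],b[:440]]),(800,340)))
to((.4624,-.1295,.24),(.4624,-.1295,.161))
E
```

```text
1.5 [ 0.4415 -0.1557  0.2395] [ 0.72 -0.31 -0.36] 0.0002945647582191103
[[-0.     0.432 -0.902]
 [-0.    -0.902 -0.432]
 [-1.     0.     0.   ]]
(0.4624, -0.1295, 0.24) [-0.0005 -0.0146 -0.0302]
(0.4624, -0.1295, 0.161) [ 0.0785 -0.0146 -0.0302]
```

View pics/c1.png

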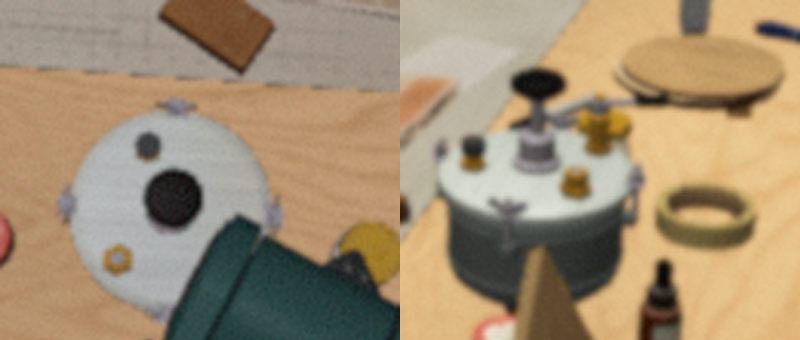

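Emit:
jog_arm --plan '[[[0,0,-0.015,-0.03,0],[0,0.0,-0.015,-0.03,0],[0,0.035,-0.015,-0.03,0],[0,0.078,-0.015,-0.03,0],[0,0.078,-0.015,-0.03,0],[0,0.078,-0.015,-0.03,0]]]'

```text
t: 2.1
position: [0.4618, -0.1285, 0.1614]
eef_rot: [-0.7, 1.569, 2.89]
force: [0.2, -0.1, 0.5]
finger_gap: 0.0007
```

```bash
python3 - <<'E'
from h import *
s=grab('side','side2.png')
print(proj(s,(.4415,-.1557,.2255)))
st,M=info()
tip=st['position']+np.array([0,0,-.014]);u,v=proj(s,tip);print(u,v)
b=cv2.resize(s['image'][140:240,230:350],None,fx=6,fy=6,interpolation=2)
cv2.circle(b,(int((u-230)*6+3),int((v-140)*6+3)),2,(0,0,255),-1)
cv2.imwrite('pics/c2.png',b)
to()
E
```

```text
(np.float64(315.0431820827505), np.float64(150.43815105712767))
2.15 [ 0.4632 -0.129   0.1635] [0.77 1.13 1.74] 0.0006343413032122051
303.41818932589723 180.29975251537374
2.15 [ 0.4632 -0.129   0.1635] [0.77 1.13 1.74] 0.0006343413032122051
[[ 0.003  0.433 -0.901]
 [-0.001 -0.901 -0.433]
 [-1.     0.002 -0.002]]
```

View pics/c2.png

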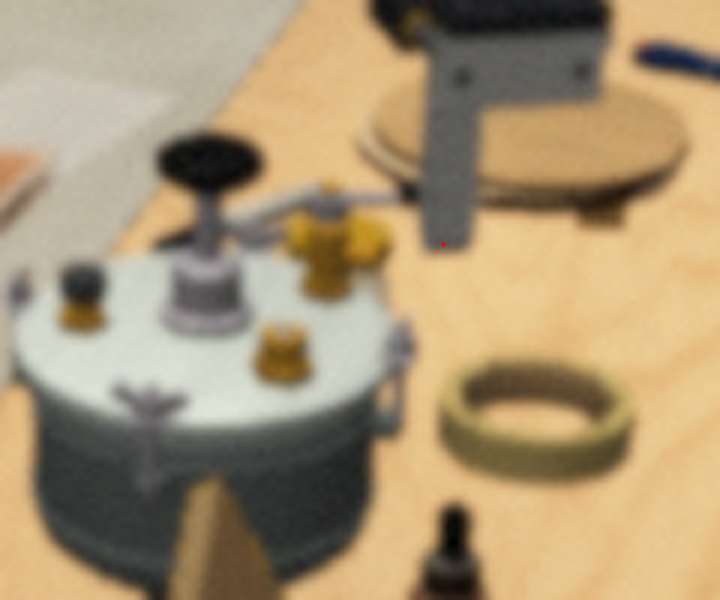

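```bash
python3 - <<'E'
from h import *
P=np.array([.5145,-.143]);w=[]
for th in (.35,.6,.85,1.1,1.35,1.5,1.571):
    a=np.pi-.031+th;d=np.array([np.cos(a),np.sin(a)]);n=np.array([-d[1],d[0]])
    x=P+.045*d-.018*n; w.append((*x.round(4),.1625))
to(*w)
E
```

```text
2.15 [ 0.4632 -0.129   0.1635] [0.77 1.13 1.74] 0.0006343413032122051
[[ 0.003  0.433 -0.901]
 [-0.001 -0.901 -0.433]
 [-1.     0.002 -0.002]]
(np.float64(0.4661), np.float64(-0.14), 0.1625) [0.001  0.0111 0.0022]
(np.float64(0.4669), np.float64(-0.1521), 0.1625) [0.001  0.0224 0.0067]
(np.float64(0.4706), np.float64(-0.1636), 0.1625) [0.0011 0.0343 0.0083]
(np.float64(0.4771), np.float64(-0.1738), 0.1625) [0.0011 0.0464 0.0069]
(np.float64(0.4859), np.float64(-0.1821), 0.1625) [0.0011 0.0576 0.0026]
(np.float64(0.492), np.float64(-0.1859), 0.1625) [ 0.0011  0.0637 -0.0013]
(np.float64(0.4951), np.float64(-0.1874), 0.1625) [ 0.0012  0.0664 -0.0034]
```

Emit:
jog_arm --plan '[[[0,0.001,0.006,0.001,0],[0,0.001,0.011,0.002,0],[0,0.001,0.017,0.005,0],[0,0.001,0.022,0.007,0],[0,0.001,0.028,0.008,0],[0,0.001,0.034,0.008,0],[0,0.001,0.04,0.008,0],[0,0.001,0.046,0.007,0]]]'

```text
t: 2.95
position: [0.4759, -0.1731, 0.1601]
eef_rot: [-0.646, 1.57, 2.944]
force: [-0.8, 2.2, -0.6]
finger_gap: 0.0005
```

Emit:
jog_arm --plan '[[[0,0,0.006,-0.002,0],[0,0,0.011,-0.004,0],[0,0,0.014,-0.006,0],[0,0,0.017,-0.008,0],[0,0,0.017,-0.008,0]]]'

```text
t: 3.45
position: [0.4911, -0.185, 0.1604]
eef_rot: [1.434, 1.57, -1.258]
force: [0.1, -0.9, -1.4]
finger_gap: 0.0006
```

```bash
python3 - <<'E'
from h import *
to((.4951,-.1874,.1625))
s=grab('side','side3.png');f=grab('top','top3.png')
b=cv2.resize(s['image'][140:240,230:350],None,fx=5,fy=5,interpolation=2)
cv2.imwrite('pics/c3.png',b)
E
```

```text
3.45 [ 0.4911 -0.185   0.1604] [ 0.15 -0.85 -1.36] 0.0005759399069261861
[[ 0.     0.434 -0.901]
 [-0.001 -0.901 -0.434]
 [-1.     0.001  0.   ]]
(0.4951, -0.1874, 0.1625) [-0.0021  0.0039 -0.0026]
```

View pics/c3.png

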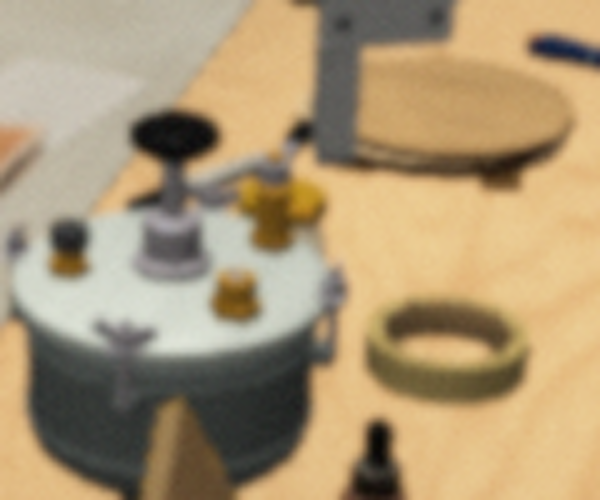

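View pics/top3.png

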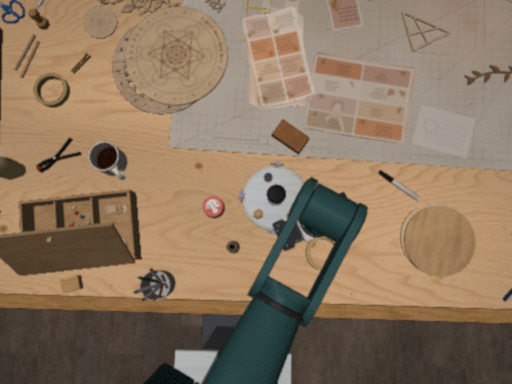

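Emit:
jog_arm --plan '[[[0,0,0.001,-0.002,0],[0,0,0.002,-0.004,0],[0,0,0.002,-0.004,0],[0,0,0.002,-0.004,0]]]'

```text
t: 3.95
position: [0.4953, -0.1847, 0.1606]
eef_rot: [2.207, 1.57, -0.486]
force: [-0.4, -0.3, 0.1]
finger_gap: 0.0004
```

Emit:
jog_arm --plan '[[[0,0,0.001,-0.001,0],[0,0,0.001,-0.002,0],[0,0,0.001,-0.002,0],[0,0,0.001,-0.002,0]]]'

```text
t: 4.35
position: [0.4962, -0.1847, 0.1605]
eef_rot: [-0.35, 1.568, -3.044]
force: [-4.9, -0.2, 1.9]
finger_gap: 0.0003
```

Emit:
jog_arm --plan '[[[0,0,0.001,-0.001,0],[0,0,0.001,-0.002,0],[0,0,0.001,-0.002,0],[0,0,0.001,-0.002,0]]]'

```text
t: 4.75
position: [0.4967, -0.1848, 0.1604]
eef_rot: [-0.441, 1.564, -3.134]
force: [-10.0, 0.1, 4.4]
finger_gap: 0.0007
```

Emit:
jog_arm --plan '[[[0,0,-0.003,0.007,0],[0,0,-0.013,0.027,0],[0,-0.04,-0.013,0.027,0],[0,-0.085,-0.013,0.027,0],[0,-0.085,-0.013,0.027,0],[0,-0.085,-0.013,0.027,0]]]'

```text
t: 5.35
position: [0.4708, -0.1849, 0.2473]
eef_rot: [2.351, 1.566, -0.341]
force: [-0.2, 0.2, -0.0]
finger_gap: 0.0006
```

```bash
python3 - <<'E'
from h import *
to((.5605,-.1025,.245),(.5605,-.1025,.213))
s=grab('side','side4.png');f=grab('top','top4.png')
b=cv2.resize(s['image'][140:240,230:350],None,fx=5,fy=5,interpolation=2)
cv2.imwrite('pics/c4.png',b)
P=np.array([.5145,-.143])
b0=(np.array(proj(s,(*P,.165)))-(230,140))*5+2;print(b0)
for th in (1.2,1.42,1.571):
    a=np.pi-.031+th
    print(th,(np.array(proj(s,(P[0]+.06*np.cos(a),P[1]+.06*np.sin(a),.165)))-(230,140))*5+2)
E
```

```text
5.35 [ 0.4708 -0.1849  0.2473] [-0.25  0.16 -0.03] 0.0006094316025645448
[[ 0.005  0.434 -0.901]
 [-0.002 -0.901 -0.434]
 [-1.     0.004 -0.004]]
(0.5605, -0.1025, 0.245) [ 0.0026 -0.0352 -0.1166]
(0.5605, -0.1025, 0.213) [ 0.0346 -0.0353 -0.1165]
[279.23703938 155.87095189]
1.2 [339.54685889 122.92190246]
1.42 [318.21903426 118.11201804]
1.571 [302.58822946 115.83154469]
```

View pics/c4.png

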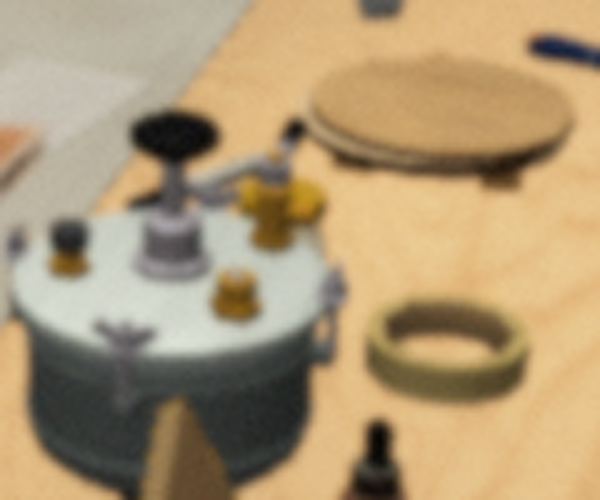

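Emit:
jog_arm --plan '[[[0,0,-0.012,-0.04,0],[0,0,-0.024,-0.08,0],[0,0.003,-0.035,-0.1165,0],[0,0.003,-0.035,-0.1165,0],[0,0.033,-0.035,-0.1165,0],[0,0.033,-0.035,-0.1165,0],[0,0.033,-0.035,-0.1165,0]]]'

```text
t: 6.15
position: [0.5585, -0.1025, 0.2119]
eef_rot: [-0.862, 1.568, 2.728]
force: [1.0, -0.7, 1.0]
finger_gap: 0.0006
```

```bash
python3 - <<'E'
from h import *
to((.5605,-.1025,.213),(.5605,-.1025,.183))
s=grab('side','side5.png')
b=cv2.resize(s['image'][140:240,230:350],None,fx=5,fy=5,interpolation=2)
cv2.imwrite('pics/c5.png',b)
E
```

```text
6.15 [ 0.5585 -0.1025  0.2119] [ 0.98 -0.69  0.98] 0.0006055113861386636
[[-0.002  0.434 -0.901]
 [ 0.001 -0.901 -0.434]
 [-1.    -0.002  0.002]]
(0.5605, -0.1025, 0.213) [-0.0011  0.0008 -0.0019]
(0.5605, -0.1025, 0.183) [ 0.0289  0.0009 -0.0019]
```

View pics/c5.png

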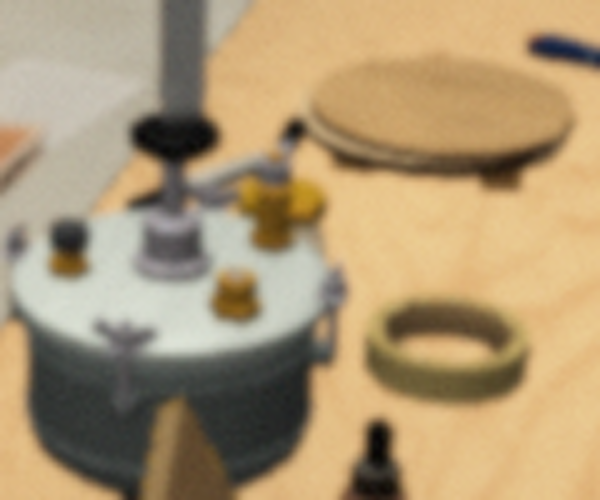

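Emit:
jog_arm --plan '[[[0,0,0.001,-0.003,0],[0,0.01,0.001,-0.003,0],[0,0.02,0.001,-0.003,0],[0,0.027,0.001,-0.003,0],[0,0.028,0.001,-0.003,0],[0,0.028,0.001,-0.003,0],[0,0.028,0.001,-0.003,0]]]'

```text
t: 6.9
position: [0.5636, -0.103, 0.1878]
eef_rot: [2.315, 1.565, -0.378]
force: [-0.7, -0.1, 10.4]
finger_gap: 0.0001
```

```bash
python3 - <<'E'
from h import *
to()
s=grab('side','side6.png')
b=cv2.resize(s['image'][140:240,230:350],None,fx=5,fy=5,interpolation=2)
cv2.imwrite('pics/c6.png',b)
E
```

```text
6.9 [ 0.5636 -0.103   0.1878] [-0.71 -0.1  10.35] 0.0001219040527417367
[[ 0.005  0.433 -0.901]
 [-0.002 -0.901 -0.433]
 [-1.     0.004 -0.004]]
```

View pics/c6.png

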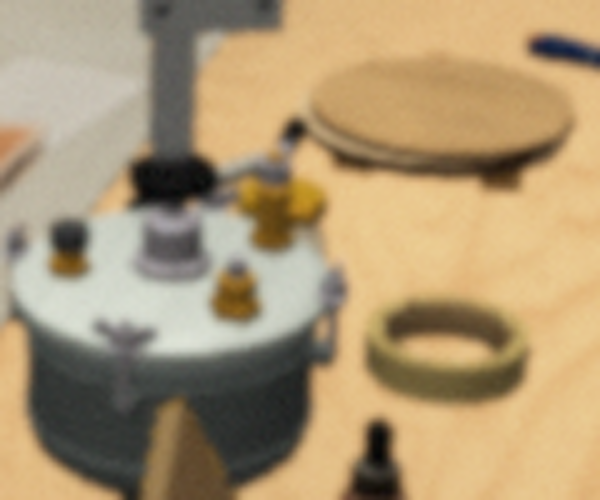

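Emit:
jog_arm --plan '[[[0,0.004,0,0,0],[0,0.007,0,0,0],[0,0.009,0,0,0],[0,0.009,0,0,0],[0,0.009,0,0,0]]]'

```text
t: 7.45
position: [0.5636, -0.1029, 0.1808]
eef_rot: [2.325, 1.564, -0.368]
force: [-3.6, 1.2, 14.4]
finger_gap: 0.0008
```

Emit:
jog_arm --plan '[[[0,-0.012,0,0,0],[0,-0.027,0,0,0],[0,-0.045,0,0,0],[0,-0.045,0,0,0],[0,-0.045,0,0,0],[0,-0.045,0,0,0]]]'

```text
t: 8.05
position: [0.5618, -0.102, 0.2188]
eef_rot: [-0.693, 1.568, 2.897]
force: [-0.4, -0.3, 0.5]
finger_gap: 0.0005
```

```bash
python3 - <<'E'
from h import *
to((.5605,-.1025,.213),(.5605,-.1025,.183))
s=grab('side','side7.png')
b=cv2.resize(s['image'][140:240,230:350],None,fx=5,fy=5,interpolation=2)
cv2.imwrite('pics/c7.png',b)
E
```

```text
8.05 [ 0.5618 -0.102   0.2188] [-0.4  -0.32  0.49] 0.0005382846048311884
[[-0.003  0.434 -0.901]
 [ 0.001 -0.901 -0.434]
 [-1.    -0.002  0.002]]
(0.5605, -0.1025, 0.213) [ 0.0058 -0.0002  0.0014]
(0.5605, -0.1025, 0.183) [ 0.0358 -0.0001  0.0013]
```

View pics/c7.png

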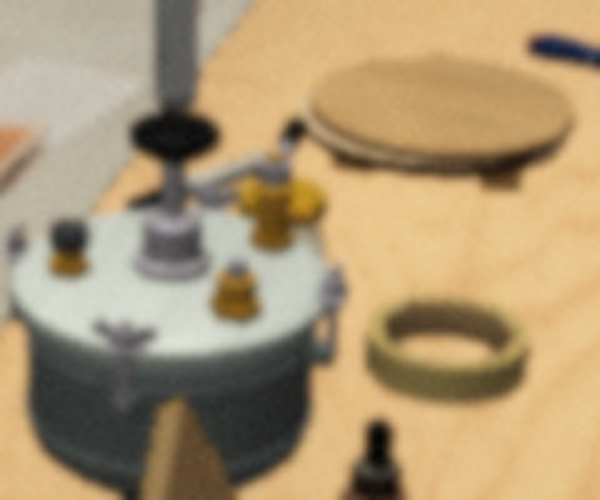

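Emit:
jog_arm --plan '[[[0,0.012,0,0.001,0],[0,0.024,0,0.001,0],[0,0.036,0,0.001,0],[0,0.044,0,0.001,0],[0,0.044,0,0.001,0],[0,0.044,0,0.001,0],[0,0.044,0,0.001,0]]]'

```text
t: 8.8
position: [0.5625, -0.1027, 0.1808]
eef_rot: [2.438, 1.565, -0.254]
force: [-2.9, 0.6, 16.6]
finger_gap: 0.0004
```

Emit:
jog_arm --plan '[[[0,-0.014,0,0,0],[0,-0.03,0,0,0],[0,-0.045,0,0,0],[0,-0.045,0,0,0],[0,-0.045,0,0,0],[0,-0.045,0,0,0]]]'

```text
t: 9.4
position: [0.561, -0.1025, 0.2197]
eef_rot: [-0.684, 1.568, 2.906]
force: [0.7, -0.5, 0.1]
finger_gap: 0.0006
```

Emit:
jog_arm --plan '[[[0,0.012,0,0,0],[0,0.024,0,0,0],[0,0.036,0,0,0],[0,0.045,0,0,0],[0,0.045,0,0,0],[0,0.045,0,0,0],[0,0.045,0,0,0]]]'

```text
t: 10.1
position: [0.5623, -0.1028, 0.1808]
eef_rot: [2.383, 1.565, -0.31]
force: [-4.7, 1.0, 17.2]
finger_gap: 0.0004
```

Emit:
jog_arm --plan '[[[0,-0.014,0,0,0],[0,-0.03,0,0,0],[0,-0.045,0,0,0],[0,-0.045,0,0,0],[0,-0.045,0,0,0],[0,-0.045,0,0,0]]]'

```text
t: 10.7
position: [0.561, -0.1024, 0.2197]
eef_rot: [-0.697, 1.568, 2.893]
force: [-0.3, 0.9, -0.6]
finger_gap: 0.0003
```

```bash
python3 - <<'E'
from h import *
to((.5605,-.1025,.213),(.5605,-.1025,.183))
s=grab('side','side8.png')
b=cv2.resize(s['image'][140:240,230:350],None,fx=5,fy=5,interpolation=2)
cv2.imwrite('pics/c8.png',b)
E
```

```text
10.7 [ 0.561  -0.1024  0.2197] [-0.34  0.93 -0.57] 0.00026774126045802987
[[-0.003  0.434 -0.901]
 [ 0.001 -0.901 -0.434]
 [-1.    -0.002  0.002]]
(0.5605, -0.1025, 0.213) [ 0.0067 -0.0001  0.0005]
(0.5605, -0.1025, 0.183) [ 0.0367 -0.0001  0.0004]
```

View pics/c8.png

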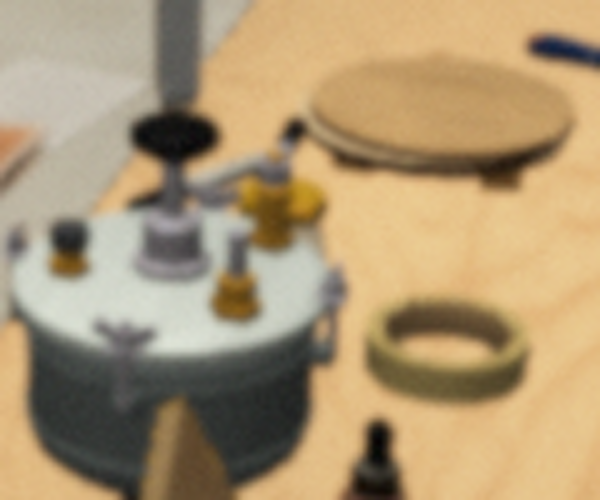

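Pin rises as expected (about three strokes' worth; tip now at crop (237,232)). Two more strokes, the last for certainty.

Emit:
jog_arm --plan '[[[0,0.012,0,0,0],[0,0.024,0,0,0],[0,0.036,0,0,0],[0,0.045,0,0,0],[0,0.045,0,0,0],[0,0.045,0,0,0],[0,0.045,0,0,0]]]'

```text
t: 11.45
position: [0.5624, -0.1028, 0.1808]
eef_rot: [2.384, 1.565, -0.309]
force: [-4.6, 0.8, 16.6]
finger_gap: 0.0004
```

Emit:
jog_arm --plan '[[[0,-0.014,0,0,0],[0,-0.03,0,0,0],[0,-0.045,0,0,0],[0,-0.045,0,0,0],[0,-0.045,0,0,0],[0,-0.045,0,0,0]]]'

```text
t: 12.05
position: [0.561, -0.1024, 0.2197]
eef_rot: [-0.693, 1.568, 2.897]
force: [0.8, 0.2, 0.6]
finger_gap: 0.0005
```

Emit:
jog_arm --plan '[[[0,0.012,0,0,0],[0,0.024,0,0,0],[0,0.036,0,0,0],[0,0.045,0,0,0],[0,0.045,0,0,0],[0,0.045,0,0,0],[0,0.045,0,0,0]]]'

```text
t: 12.75
position: [0.5623, -0.1028, 0.1808]
eef_rot: [2.381, 1.565, -0.311]
force: [-4.1, 0.9, 17.2]
finger_gap: 0.0007
```

Emit:
jog_arm --plan '[[[0,-0.014,0,0,0],[0,-0.03,0,0,0],[0,-0.06,0,0,0],[0,-0.09,0,0,0],[0,-0.09,0,0,0],[0,-0.09,0,0,0]]]'

```text
t: 13.35
position: [0.5615, -0.1026, 0.2653]
eef_rot: [-0.61, 1.57, 2.98]
force: [0.1, 0.9, -1.2]
finger_gap: 0.0003
```

```bash
python3 - <<'E'
from h import *
to()
s=grab('side','side9.png')
b=cv2.resize(s['image'][140:240,230:350],None,fx=5,fy=5,interpolation=2)
cv2.imwrite('pics/c9.png',b)
E
```

```text
13.35 [ 0.5615 -0.1026  0.2653] [ 0.11  0.95 -1.17] 0.0003187607571024756
[[-0.001  0.434 -0.901]
 [ 0.    -0.901 -0.434]
 [-1.    -0.     0.001]]
```

View pics/c9.png

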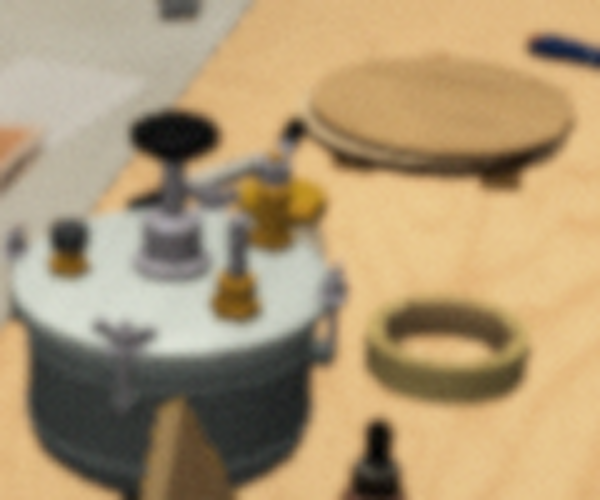

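```bash
python3 - <<'E'
from h import *
r=[cv2.resize(cv2.imread(f'pics/side{i}.png')[178:208,268:288],None,fx=8,fy=14 and 8,interpolation=2) for i in (4,7,8,9)]
cv2.imwrite('pics/c10.png',cv2.resize(np.hstack(r),None,fx=1.2,fy=1.2))
from h import *
s=robot.grab_frame('side')
for z in (.135,.143,.151,.159,.167): print(z,proj(s,(.5166,-.059,z)))
E
```

```text
0.135 (np.float64(277.9034667899126), np.float64(194.1699259195607))
0.143 (np.float64(278.0104182812364), np.float64(191.3153410785559))
0.151 (np.float64(278.1180813713117), np.float64(188.44176333727825))
0.159 (np.float64(278.22646318574687), np.float64(185.54900250993498))
0.167 (np.float64(278.33557094560587), np.float64(182.6368658629903))
```

View pics/c10.png

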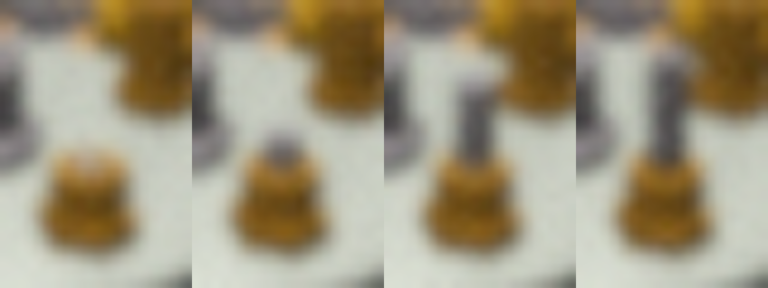

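Emit:
jog_arm --plan '[[[0,0.045,0,0,0],[0,0.055,0,0,0],[0,0.07,0,0,0],[0,0.082,0,0,0],[0,0.09,0,0,0],[0,0.09,0,0,0],[0,0.09,0,0,0],[0,0.09,0,0,0]]]'

```text
t: 14.25
position: [0.56, -0.1021, 0.1808]
eef_rot: [-0.488, 1.569, 3.103]
force: [-7.7, 2.6, 17.3]
finger_gap: 0.0006
```

Emit:
jog_arm --plan '[[[0,-0.014,0,0,0],[0,-0.03,0,0,0],[0,-0.06,0,0,0],[0,-0.1,0,0,0],[0,-0.12,0,0,0],[0,-0.12,0,0,0]]]'

```text
t: 14.85
position: [0.5626, -0.1029, 0.3003]
eef_rot: [2.399, 1.565, -0.294]
force: [-0.1, 0.5, -0.5]
finger_gap: 0.0005
```

Emit:
jog_arm --plan '[[[0,0,0.012,0.04,0],[0,0,0.024,0.08,0],[0,0,0.036,0.12,0],[0,0,0.048,0.16,0],[0,0,0.06,0.2,0],[0,0,0.06,0.2,0],[0,0,0.06,0.2,0]]]'

```text
t: 15.55
position: [0.4066, -0.2435, 0.2946]
eef_rot: [-1.266, 1.568, 2.322]
force: [0.6, 0.5, 0.5]
finger_gap: 0.0004
```

```bash
python3 - <<'E'
from h import *
to()
s=grab('side','side11.png');t=grab('top','top11.png')
r=[cv2.resize(cv2.imread(f'pics/side{i}.png')[178:208,268:288],None,fx=10,fy=10,interpolation=2) for i in (8,9,11)]
b=cv2.resize(t['image'][130:260,220:350],(300,300))
cv2.imwrite('pics/c11.png',np.hstack(r))
a=np.hstack([cv2.resize(cv2.imread(f'pics/top{i}.png')[130:260,190:350],(400,325),interpolation=2) for i in (0,11)])
cv2.imwrite('pics/t11.png',a)
E
```

```text
15.55 [ 0.4066 -0.2435  0.2946] [0.63 0.49 0.47] 0.0003973660456568221
[[-0.002  0.432 -0.902]
 [ 0.002 -0.902 -0.432]
 [-1.    -0.003  0.001]]
```

View pics/c11.png

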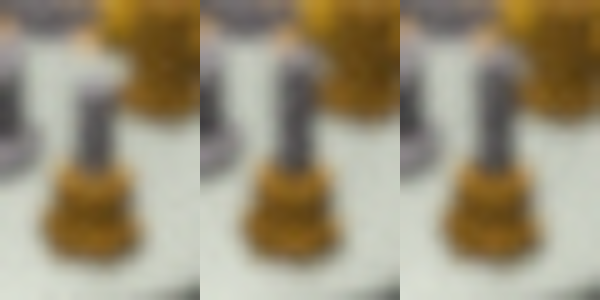

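View pics/t11.png

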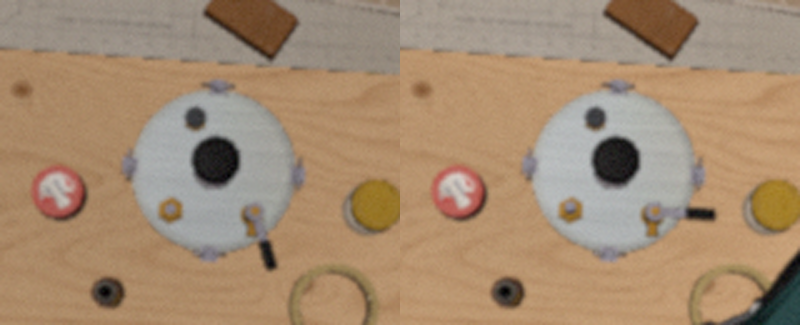

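The last stroke left the pin height unchanged, so it is at its end. The lever stands straight across the spout, the pot and the things round it have not visibly moved, and the arm is clear.

```bash
python3 -c "
from station import robot
print(robot.job_done())"
```

```text
the job is handed in; nothing more can be done
None
```

I closed the vent lever and pumped the pot until the gauge pin stopped rising, then handed the job in at about 15.6 s. No verdict is reported on hand-in.

- **Vent tap:** I pushed the lever with the closed fingers until it met its firm stop at about 10 N, before the first stroke. In the last top picture it points straight towards pot -y.
- **Pump:** I made six strokes, each down to the stop at about 14–17 N, and let the knob rise freely after each one. It stands up now.
- **Gauge pin:** I read about 30–31 mm out from the blurred side picture, against 32 mm nominal and the 30 mm required. The sixth stroke changed nothing, so I take it to be fully out. I could not clearly see the broad dark ring at its foot.
- **Surroundings:** Top pictures from before and after show no visible movement of the pot or of the things round it in view, though the arm hides part of the tape roll in the last one. The arm is clear of everything.

One check disagreed: the side camera placed the pot a few mm from where the top camera did. I mainly used the top camera, and the contacts came where expected.

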